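# Snap the supply box's lid shut all round

### The job

The lid of the supply box on the desk has been laid on but not closed: the rim section on each of its four sides still stands up. With a fingertip, press each section down until it snaps shut, so that the lid is closed all the way round. Only press: leave the box standing where it is, do not lift or shove it, and leave the things around it alone.

Things in the scene. Friction and masses are not known exactly. Their poses are not given: they have to be found in the camera images.
- supply_box: Supply box, loose on the desk, about 0.7 kg: grey tub 124 (x) x 164 (y) mm, white snap lid 136 x 176 mm with a clear window recessed 5 mm. Origin: centre of its underside; x, y along its sides, z up; yaw within 0.8 of 0 (square to the robot). The lid's corners are solid, tops 64 mm above the origin; between them, one a side, are four springy rim sections, level with the corners when shut.
- rim_near (a joint): Rim section on the box's -x side (robot's side at yaw 0), rad: 0 snapped shut (solid stop), 0.30 standing up. White strip 125 x 24 mm hinged at its inner edge; its outer edge stands 7 mm high. Pressing near the outer edge takes about 8 N; below 0.07 a sprung catch pulls it shut and holds it; released earlier, it springs up. Sections are independent.
- press_near (a point): Point on the top face of the -x side's rim section, at the middle of its length, 15 mm out from its hinge and 9 mm in from its outer edge (three low ribs are there). It moves with the section: about 68 mm above the desk when standing up, 64 mm when shut. It lies 59 mm from the box's middle.
- rim_far (a joint): Rim section on the box's +x side (side away from the robot at yaw 0), rad: 0 snapped shut (solid stop), 0.30 standing up. White strip 125 x 24 mm hinged at its inner edge; its outer edge stands 7 mm high. Pressing near the outer edge takes about 8 N; below 0.07 a sprung catch pulls it shut and holds it; released earlier, it springs up. Sections are independent.
- press_far (a point): Point on the top face of the +x side's rim section, at the middle of its length, 15 mm out from its hinge and 9 mm in from its outer edge (three low ribs are there). It moves with the section: about 68 mm above the desk when standing up, 64 mm when shut. It lies 59 mm from the box's middle.
- rim_left (a joint): Rim section on the box's +y side (robot's left at yaw 0), rad: 0 snapped shut (solid stop), 0.30 standing up. White strip 85 x 24 mm hinged at its inner edge; its outer edge stands 7 mm high. Pressing near the outer edge takes about 8 N; below 0.07 a sprung catch pulls it shut and holds it; released earlier, it springs up. Sections are independent.
- press_left (a point): Point on the top face of the +y side's rim section, at the middle of its length, 15 mm out from its hinge and 9 mm in from its outer edge (three low ribs are there). It moves with the section: about 68 mm above the desk when standing up, 64 mm when shut. It lies 79 mm from the box's middle.
- rim_right (a joint): Rim section on the box's -y side (robot's right at yaw 0), rad: 0 snapped shut (solid stop), 0.30 standing up. White strip 85 x 24 mm hinged at its inner edge; its outer edge stands 7 mm high. Pressing near the outer edge takes about 8 N; below 0.07 a sprung catch pulls it shut and holds it; released earlier, it springs up. Sections are independent.
- press_right (a point): Point on the top face of the -y side's rim section, at the middle of its length, 15 mm out from its hinge and 9 mm in from its outer edge (three low ribs are there). It moves with the section: about 68 mm above the desk when standing up, 64 mm when shut. It lies 79 mm from the box's middle.
- stamp: Bystander, loose: rubber stamp, red foot 30 x 46 mm with a teal handle, 56 mm tall. Origin at the centre of its underside.
- glue_stick: Bystander, loose: glue stick standing upright, 26 mm across, 87 mm tall. Origin at the centre of its underside.
- eraser: Bystander, loose: eraser, 19 x 38 x 12 mm, lying flat. Origin at the centre of its underside.
- highlighter: Bystander, loose: yellow highlighter pen, 120 x 17 x 16 mm, lying flat. Origin at the centre of its underside.
- binder_clip: Bystander, loose: foldback clip, foot 25 x 18 mm, 36 mm tall over its wire arms. Origin at the centre of its underside.
- battery: Bystander, loose: single battery, 15 x 50 x 15 mm, lying flat. Origin at the centre of its underside.

How it is judged (in metres and radians):
At the end, for the whole second after the job is handed in: All four rim sections are snapped shut (each joint below 0.04 rad), and the box stands upright and at rest on the desk within 30 mm of where it was (value of joint each of rim_near, rim_far, rim_left, rim_right below 0.04 rad and angle between supply_box's own z axis and vertical below 0.05 rad and distance of supply_box from where it was at the start of the episode below 0.03 m and linear speed of supply_box below 0.02 m/s); the robot touches nothing.
It fails at once if the supply box is lifted (its origin more than 12 mm above the desk) or tipped by more than 0.15 rad (height (world z) of supply_box above 0.012 m or angle between supply_box's own z axis and vertical above 0.15 rad).
It fails at once if the supply box is shoved more than 40 mm (distance of supply_box from where it was at the start of the episode above 0.04 m).
It fails at once if a bystander (stamp, glue stick, eraser, highlighter, foldback clip, battery) is moved by more than 25 mm or knocked over (distance of any of stamp, glue_stick, eraser, highlighter, binder_clip, battery from where it was at the start of the episode above 0.025 m or angle between any of stamp, glue_stick's own z axis and vertical above 0.5 rad).
It also fails if it takes over 45 s, if anything falls off the work surface, if the arm or the gripper's body presses on something with over 40 N, if the wrist force passes 120 N, or if a joint passes its speed limit or range.

### The arm

A 6-joint arm with a two-finger parallel gripper is mounted at the origin on a cart in front of the work surface, level with it; the furniture and walls round the work are solid. World frame = base frame: x ahead of the robot, y to its left, z up, the work surface at z = 0. Lengths are in mm, angles in rad, forces in N, time in s.
With the tool pointing down it reaches from about 325 to 775 mm from the base axis. Payload 5.5 kg.
Tool frame: the origin (TCP) lies midway between the tips of the shut fingers; the grasp point (between the pads) lies 19 mm behind it; z points along the fingers, y is the line along which they close (so a half turn about z gives the same grasp; the last joint's range is limited). The gripper opens to 88 mm and grips with 3 to 60 N. Pads are 20 mm wide; open, the fingers measure 115 mm over their backs; the gripper's body (75 mm by 178 mm) begins 61 mm behind the grasp point.
Start: joints at [-1.192, 0.091, 1.231, -0, 1.82, -0.057], TCP at [253.283, -543.934, 222.631] pointing down, gripper open.
Joint ranges: [-2.87, 2.87], [-0.86, 2.18], [0.17, 2.46], [-1.51, 4.65], [0.06, 2.69], [-2.65, 2.65]. Speed limits (rad/s): [2.57, 2.57, 3.01, 3.14, 3.14, 3.14].

### API

Orientations are given as a rotation vector (axis times angle).
In Python, from cell import env gives the robot as it stands. The module is installed in compiled form; this text tells all that it offers.
- The arm moves only by the tool arm_command, never from a script. Its argument "rows" is a list of rows, each an object of numbers: "x", "y", "z": the shift along the tool's x, y, z in cm; "roll": the turn about the tool's z in rad; "jaw": the closure, from 0 (fully open) to 1 (shut). A call has exactly 5 rows; each row is the pose to reach, as a shift and turn from the pose commanded when the call began, along the tool's axes at that moment; what a row does not reach only later rows make up. A row lasts 1/10 s, in which the tool goes at most 50 mm and 8.59 degrees, less where a joint would pass 70% of its speed; a pose out of reach is approached as far as the arm can. A call with a gripper value outside its range is refused whole. The fingers move at their own pace and stop on an object; "grip_force" is the grip in N (left out, the last holds). Time passes only in rows, so rows that repeat a pose let the fingers close, or fill a call up. It gives the time, the measured TCP pose, the force, the opening and the grip force at its end, in the units of the state.
- env.get_obs(): the state, without advancing time (a new reading comes with each control period).
- env.grab_frame(name): name is "scene" or "top" or "wrist"; returns a dict with "pixels" (420x560x3 uint8, red, green, blue), "fx", "fy", "cx", "cy" (pixels), "cam_to_world" (4x4, takes a point from camera to world coordinates). Camera axes: x right, y up, looking along -z (the intrinsics and any distortion apply to the point x, -y, -z); pixel columns grow to the right and rows downward; lengths in mm; the calibration is good to about 2 mm. A picture is of the moment at which its call begins. There is no depth.
- env.hand_in(): hands the job in; it is judged then, once.
The state is a dict: "time": time; "joint_pos": joint angles; "joint_velocities": joint speeds; "joint_torque": joint torques, N m; "tool_pos": TCP position; "tcp_rot": TCP orientation; "wrist_force": force on the tool from outside, world axes, zero at the start; "wrist_torque": the same for the moment, N m; "gripper_width": finger opening in mm; "grip_force": force on a finger pad.
Only numpy, scipy, OpenCV 4.12 (cv2) and the standard library are available. Lean on these libraries where they do the work, as an engineer would, in place of code of your own. Each camera call takes 0.05 s, during which the arm holds its last target. There are 200 camera calls.

## Working session

There is one attempt and no reset: what is moved stays moved. The work goes in short steps, Python scripts to look and compute and a tool call to move; the robot and the scene stay as the last step left them, time stands still between calls to the robot, and variables do not carry over. Pictures are saved under pics/ and viewed, at most 10 in all, crops included, and the job is handed in when it is done.

Besides the shell and the picture viewer there is one more tool, called after "Request:" in YAML: its name, and indented under it one key for each argument. arm_command: Moves the arm, as the interface text tells. Its arguments: {"type":"object","properties":{"rows":{"type":"array","items":{"type":"object","properties":{"x":{"type":"number"},"y":{"type":"number"},"z":{"type":"number"},"roll":{"type":"number"},"jaw":{"type":"number"}}}},"grip_force":{"type":"number"}},"required":["rows"]}

```bash
mkdir -p pics; python3 - <<'E'
from cell import env
import cv2,numpy as np
o=env.get_obs();print({k:np.round(v,3) for k,v in o.items()})
for n in("top","scene"):
    f=env.grab_frame(n);cv2.imwrite(f"pics/{n}0.png",f["pixels"][...,::-1])
    print(n,f["fx"],f["fy"],f["cx"],f["cy"],[k for k in f]);print(np.round(f["cam_to_world"],3))
E
```

```text
{'time': np.float64(0.0), 'joint_pos': array([-1.192,  0.092,  1.232,  0.   ,  1.82 , -0.057]), 'joint_velocities': array([ 0.   , -0.001,  0.   , -0.001, -0.003, -0.   ]), 'joint_torque': array([ 2.0000e-03, -4.4645e+01, -4.0645e+01,  7.0000e-02,  2.9000e-02,
       -0.0000e+00]), 'tool_pos': array([ 253.18 , -543.631,  221.493]), 'tcp_rot': array([-3.065, -0.679,  0.   ]), 'wrist_force': array([-0.172, -0.248,  0.538]), 'wrist_torque': array([-0.008,  0.001,  0.027]), 'grip_force': np.float64(0.0), 'gripper_width': np.float64(87.958)}
top 437.9924290488411 437.9924290488411 284.7269932560791 216.0308014817971 ['pixels', 'fx', 'fy', 'cx', 'cy', 'cam_to_world']
[[-2.910000e-01  9.250000e-01 -2.440000e-01  3.565550e+02]
 [-9.570000e-01 -2.820000e-01  7.300000e-02  1.235170e+02]
 [-1.000000e-03  2.550000e-01  9.670000e-01  1.094314e+03]
 [ 0.000000e+00  0.000000e+00  0.000000e+00  1.000000e+00]]
scene 394.37826684828445 394.37826684828445 280.7891549644437 208.05313414332605 ['pixels', 'fx', 'fy', 'cx', 'cy', 'cam_to_world']
[[-8.25000e-01  3.99000e-01 -4.00000e-01  2.16038e+02]
 [-5.65000e-01 -5.70000e-01  5.97000e-01  6.06992e+02]
 [ 1.10000e-02  7.18000e-01  6.96000e-01  7.59641e+02]
 [ 0.00000e+00  0.00000e+00  0.00000e+00  1.00000e+00]]
```

View pics/top0.png

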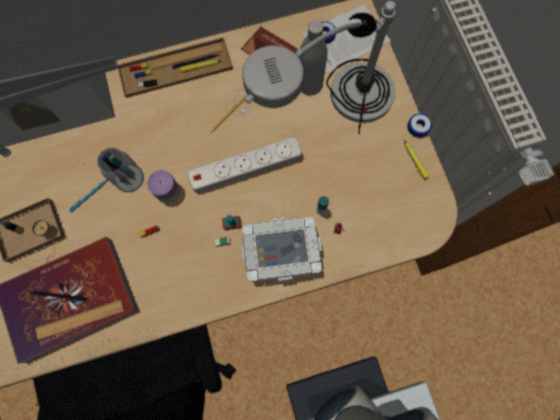

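View pics/scene0.png

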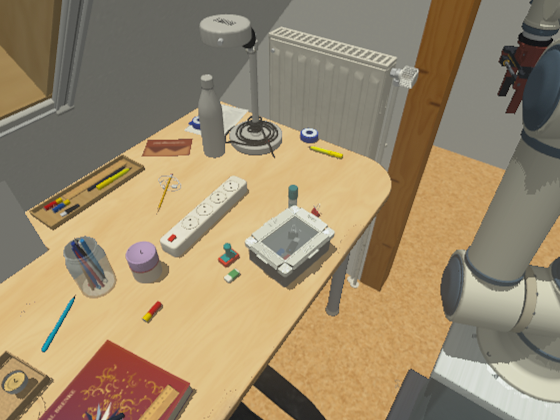

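```bash
cat > h.py <<'E'
import numpy as np,cv2
def ray(f,u,v,z):
    M=f["cam_to_world"];d=M[:3,:3]@np.array([(u-f["cx"])/f["fx"],-(v-f["cy"])/f["fy"],-1]);c=M[:3,3]
    return (c+d*(z-c[2])/d[2])[:2]
def proj(f,p):
    M=f["cam_to_world"];q=M[:3,:3].T@(np.array(p,float)-M[:3,3]);return np.array([f["cx"]+f["fx"]*q[0]/-q[2],f["cy"]+f["fy"]*q[1]/q[2]])
def rect(f,c,z,h=150,s=2):
    w=np.float32([[c[0]+h,c[1]+h],[c[0]+h,c[1]-h],[c[0]-h,c[1]-h],[c[0]-h,c[1]+h]])
    src=np.float32([proj(f,[*p,z]) for p in w]);n=2*h*s
    return cv2.warpPerspective(f["pixels"][...,::-1],cv2.getPerspectiveTransform(src,np.float32([[0,0],[n,0],[n,n],[0,n]])),(n,n),flags=cv2.INTER_CUBIC)
E
python3 - <<'E'
from cell import env
from h import *
t=env.grab_frame("top");s=env.grab_frame("scene")
c=ray(t,282,250,64);print(c,ray(s,291,240,64))
c=np.round(c,-1);print(c)
a=rect(t,c,64,130,1.5);b=rect(s,c,64,130,1.5)
im=np.hstack([a,b]) if 0 else None
a=rect(t,c,64,130,2);b=rect(s,c,64,130,2)
im=cv2.resize(np.hstack([a,b]),(800,400));cv2.imwrite("pics/r0.png",im)
E
```

```text
[538.19140572  76.00730984] [535.34861103  85.38754525]
[540.  80.]Traceback (most recent call last):
  File "<stdin>", line 6, in <module>
  File "h.py", line 10, in rect
    return cv2.warpPerspective(f["pixels"][...,::-1],cv2.getPerspectiveTransform(src,np.float32([[0,0],[n,0],[n,n],[0,n]])),(n,n),flags=cv2.INTER_CUBIC)
           ~~~~~~~~~~~~~~~~~~~^^^^^^^^^^^^^^^^^^^^^^^^^^^^^^^^^^^^^^^^^^^^^^^^^^^^^^^^^^^^^^^^^^^^^^^^^^^^^^^^^^^^^^^^^^^^^^^^^^^^^^^^^^^^^^^^^^^^^^^^^^
cv2.error: OpenCV(4.12.0) :-1: error: (-5:Bad argument) in function 'warpPerspective'
> Overload resolution failed:
>  - Can't parse 'dsize'. Sequence item with index 0 has a wrong type
>  - Can't parse 'dsize'. Sequence item with index 0 has a wrong type
```

```bash
python3 - <<'E'
from cell import env
from h import *
t=env.grab_frame("top");s=env.grab_frame("scene")
c=np.array([540,80.])
a=rect(t,c,64,130,2);b=rect(s,c,64,130,2)
im=cv2.resize(np.hstack([a,b]),(800,400));cv2.imwrite("pics/r0.png",im)
E
```

```text
(no output)
```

View pics/r0.png

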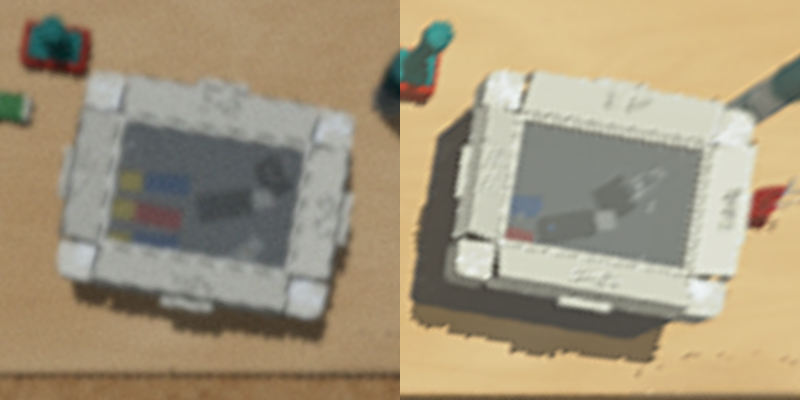

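Request:
arm_command:
  rows:
    - {"x": 3.5, "y": -3.5, "z": 0, "roll": 0.12, "jaw": 1}
    - {"x": 7, "y": -7, "z": 0, "roll": 0.24, "jaw": 1}
    - {"x": 10.5, "y": -10.5, "z": 0, "roll": 0.36, "jaw": 1}
    - {"x": 14, "y": -14, "z": 0, "roll": 0.48, "jaw": 1}
    - {"x": 17.5, "y": -17.5, "z": 0, "roll": 0.59, "jaw": 1}
  grip_force: 20

```text
time: 0.8
tool_pos: [338.3, -309.6, 222.6]
tcp_rot: [3.131, -0.25, 0.001]
wrist_force: [1.7, -0.1, 0.6]
gripper_width: 50.9
grip_force: 0.0
```

```bash
cat > st.py <<'E'
from cell import env
from h import *
from scipy.spatial.transform import Rotation as R
o=env.get_obs();p=o["tool_pos"];Q=R.from_rotvec(o["tcp_rot"]);T=Q.as_matrix()
print("t",o["time"],p.round(1),"F",np.round(o["wrist_force"],1),"w",o["gripper_width"],"q6",o["joint_pos"][5],"yaw",np.arctan2(T[1,0],T[0,0]),T[:,2].round(3))
yaw=-.157;c=np.array([543.5,76]);e=np.array([np.cos(yaw),np.sin(yaw)]);l=np.array([-e[1],e[0]])
for n,v in dict(near=-59*e,far=59*e,left=79*l,right=-79*l).items():
    w=np.array([*(c+v),75]);print(n,w.round(1),"tool cm",(T.T@(w-p)/10).round(2))
E
python3 st.py
```

```text
t 0.8 [ 338.3 -309.6  222.6] F [ 1.7 -0.1  0.6] w 50.87758878333473 q6 0.9149016187411793 yaw -0.1595710225345948 [ 0. -0. -1.]
near [485.2  85.2  75. ] tool cm [  8.23 -41.32  14.76]
far [601.8  66.8  75. ] tool cm [ 20.03 -41.35  14.77]
left [555.9 154.   75. ] tool cm [ 14.11 -49.23  14.76]
right [531.1  -2.   75. ] tool cm [ 14.15 -33.43  14.76]
```

Request:
arm_command:
  rows:
    - {"x": 2, "y": -4.2, "z": 1, "jaw": 1}
    - {"x": 4, "y": -8.4, "z": 2, "jaw": 1}
    - {"x": 6, "y": -12.6, "z": 3, "jaw": 1}
    - {"x": 8, "y": -16.8, "z": 4, "jaw": 1}
    - {"x": 10, "y": -21, "z": 5, "jaw": 1}

```text
invalid input
```

Request:
arm_command:
  rows:
    - {"x": 1.4, "y": -4, "z": 1, "jaw": 1}
    - {"x": 2.8, "y": -8, "z": 2, "jaw": 1}
    - {"x": 4, "y": -12.2, "z": 4, "jaw": 1}
    - {"x": 4, "y": -12.2, "z": 6, "jaw": 1}
    - {"x": 4, "y": -12.2, "z": 7, "jaw": 1}

```text
invalid input
```

```bash
python3 st.py; python3 - <<'E'
from cell import env
from h import *
t=env.grab_frame("top");s=env.grab_frame("scene")
c=np.array([540,60.])
im=np.hstack([cv2.resize(f["pixels"][y:y+120,x:x+130,::-1],(400,369),interpolation=2) for f,x,y in((t,220,190),(s,220,160))])
cv2.imwrite("pics/c1.png",im)
E
```

```text
t 0.8 [ 338.3 -309.6  222.6] F [ 1.7 -0.1  0.6] w 50.87758878333473 q6 0.9149016187411793 yaw -0.1595710225345948 [ 0. -0. -1.]
near [485.2  85.2  75. ] tool cm [  8.23 -41.32  14.76]
far [601.8  66.8  75. ] tool cm [ 20.03 -41.35  14.77]
left [555.9 154.   75. ] tool cm [ 14.11 -49.23  14.76]
right [531.1  -2.   75. ] tool cm [ 14.15 -33.43  14.76]
```

View pics/c1.png

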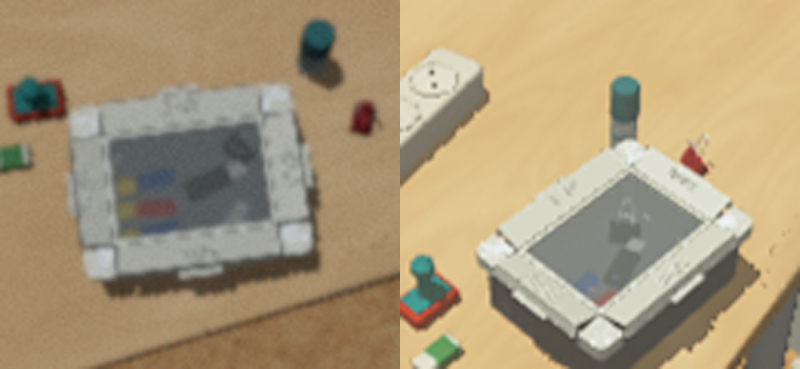

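The picture shows the box unobstructed, with the glue stick past its far-right corner (at about 318,40 in the top crop) and the stamp and eraser off its left side. The two moves were refused because they left out roll.

Request:
arm_command:
  rows:
    - {"x": 2, "y": -4.2, "z": 1, "roll": 0, "jaw": 1}
    - {"x": 4, "y": -8.4, "z": 2, "roll": 0, "jaw": 1}
    - {"x": 6, "y": -12.6, "z": 3, "roll": 0, "jaw": 1}
    - {"x": 8, "y": -16.8, "z": 4, "roll": 0, "jaw": 1}
    - {"x": 10, "y": -21, "z": 5, "roll": 0, "jaw": 1}

```text
time: 1.4
tool_pos: [470.0, -118.3, 172.4]
tcp_rot: [3.132, -0.241, 0.001]
wrist_force: [0.5, -1.0, 1.1]
gripper_width: 3.5
grip_force: 0.0
```

```bash
python3 st.py
```

```text
t 1.4 [ 470.  -118.3  172.4] F [ 0.5 -1.   1.1] w 3.48550184201223 q6 1.407786772587594 yaw -0.15366704022178646 [ 0.001 -0.001 -1.   ]
near [485.2  85.2  75. ] tool cm [ -1.62 -20.35   9.73]
far [601.8  66.8  75. ] tool cm [ 10.18 -20.32   9.73]
left [555.9 154.   75. ] tool cm [  4.31 -28.23   9.73]
right [531.1  -2.   75. ] tool cm [  4.26 -12.43   9.73]
```

Request:
arm_command:
  rows:
    - {"x": 1.4, "y": -4.1, "z": 0.5, "roll": 0, "jaw": 1}
    - {"x": 2.8, "y": -8.2, "z": 2, "roll": 0, "jaw": 1}
    - {"x": 4.2, "y": -12.4, "z": 4, "roll": 0, "jaw": 1}
    - {"x": 4.2, "y": -12.4, "z": 6.5, "roll": 0, "jaw": 1}
    - {"x": 4.2, "y": -12.4, "z": 7.7, "roll": 0, "jaw": 1}

```text
time: 1.9
tool_pos: [529.0, -2.6, 92.7]
tcp_rot: [3.132, -0.237, -0.006]
wrist_force: [-1.1, 0.5, -0.1]
gripper_width: 0.4
grip_force: 0.0
```

```bash
python3 st.py; python3 - <<'E'
from cell import env
from h import *
t=env.grab_frame("top");s=env.grab_frame("scene");w=env.grab_frame("wrist")
im=np.hstack([cv2.resize(f["pixels"][y:y+120,x:x+130,::-1],(300,277),interpolation=2) for f,x,y in((t,220,190),(s,220,160))])
im=np.vstack([im,np.zeros((320,600,3),np.uint8)]);im[277:592,:420]=cv2.resize(w["pixels"][...,::-1],(420,315))
cv2.imwrite("pics/c2.png",im)
E
```

```text
t 1.9 [529.   -2.6  92.7] F [-1.1  0.5 -0.1] w 0.3568053431826968 q6 1.6530143915619908 yaw -0.1512324945695171 [-0.004 -0.    -1.   ]
near [485.2  85.2  75. ] tool cm [-5.64 -8.03  1.79]
far [601.8  66.8  75. ] tool cm [ 6.16 -7.96  1.74]
left [555.9 154.   75. ] tool cm [  0.3  -15.89   1.76]
right [531.1  -2.   75. ] tool cm [ 0.21 -0.09  1.77]
```

View pics/c2.png

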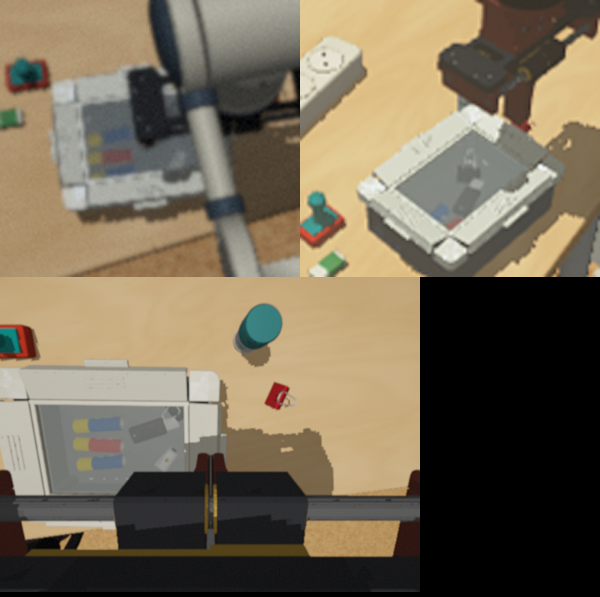

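The tip stands over the right section: the wrist view has the fingers just on its strip, next to the lid's right edge. The bystanders are clear, so I'll press.

Request:
arm_command:
  rows:
    - {"x": 0, "y": 0, "z": 1.2, "roll": 0, "jaw": 1}
    - {"x": 0, "y": 0, "z": 2, "roll": 0, "jaw": 1}
    - {"x": 0, "y": 0, "z": 2.4, "roll": 0, "jaw": 1}
    - {"x": 0, "y": 0, "z": 2.7, "roll": 0, "jaw": 1}
    - {"x": 0, "y": 0, "z": 2.9, "roll": 0, "jaw": 1}

```text
time: 2.55
tool_pos: [529.8, -3.7, 67.1]
tcp_rot: [3.132, -0.243, 0.001]
wrist_force: [-0.6, -1.1, 1.6]
gripper_width: 0.2
grip_force: 0.7
```

```bash
python3 st.py
```

```text
t 2.55 [529.8  -3.7  67.1] F [-0.6 -1.1  1.6] w 0.19642278679366443 q6 1.6546761426777548 yaw -0.15470546512753844 [ 0.001 -0.001 -1.   ]
near [485.2  85.2  75. ] tool cm [-5.78 -8.1  -0.8 ]
far [601.8  66.8  75. ] tool cm [ 6.02 -8.07 -0.79]
left [555.9 154.   75. ] tool cm [  0.14 -15.98  -0.8 ]
right [531.1  -2.   75. ] tool cm [ 0.11 -0.18 -0.79]
```

Request:
arm_command:
  rows:
    - {"x": 0, "y": 0, "z": 0.2, "roll": 0, "jaw": 1}
    - {"x": 0, "y": 0, "z": 0.3, "roll": 0, "jaw": 1}
    - {"x": 0, "y": 0, "z": 0.4, "roll": 0, "jaw": 1}
    - {"x": 0, "y": 0, "z": 0.5, "roll": 0, "jaw": 1}
    - {"x": 0, "y": 0, "z": 0.5, "roll": 0, "jaw": 1}

```text
time: 3.05
tool_pos: [530.0, -3.0, 63.9]
tcp_rot: [-3.132, 0.241, -0.002]
wrist_force: [-5.5, -0.3, 10.7]
gripper_width: 0.1
grip_force: 5.6
```

```bash
python3 st.py
```

```text
t 3.05 [530.   -3.   63.9] F [-5.5 -0.3 10.7] w 0.06897194510852717 q6 1.6547323804027507 yaw -0.1538985777028825 [ 0.002  0.    -1.   ]
near [485.2  85.2  75. ] tool cm [-5.78 -8.03 -1.12]
far [601.8  66.8  75. ] tool cm [ 6.02 -7.99 -1.1 ]
left [555.9 154.   75. ] tool cm [  0.15 -15.91  -1.11]
right [531.1  -2.   75. ] tool cm [ 0.1  -0.11 -1.11]
```

Request:
arm_command:
  rows:
    - {"x": 0, "y": 0, "z": 0.1, "roll": 0, "jaw": 1}
    - {"x": 0, "y": 0, "z": 0.2, "roll": 0, "jaw": 1}
    - {"x": 0, "y": 0, "z": 0.2, "roll": 0, "jaw": 1}
    - {"x": 0, "y": 0, "z": 0.2, "roll": 0, "jaw": 1}
    - {"x": 0, "y": 0, "z": 0.2, "roll": 0, "jaw": 1}

```text
time: 3.55
tool_pos: [530.1, -3.0, 63.7]
tcp_rot: [-3.132, 0.241, -0.004]
wrist_force: [-9.6, -0.3, 20.3]
gripper_width: 0.5
grip_force: 9.8
```

```bash
python3 st.py
```

```text
t 3.55 [530.1  -3.   63.7] F [-9.6 -0.3 20.3] w 0.4950242481949655 q6 1.6546561736317782 yaw -0.15382615408506434 [ 0.002 -0.    -1.   ]
near [485.2  85.2  75. ] tool cm [-5.79 -8.03 -1.14]
far [601.8  66.8  75. ] tool cm [ 6.01 -7.99 -1.11]
left [555.9 154.   75. ] tool cm [  0.14 -15.91  -1.12]
right [531.1  -2.   75. ] tool cm [ 0.09 -0.11 -1.13]
```

Solid stop at 63.7 mm with 20 N, so it's shut. Next the far section.

Request:
arm_command:
  rows:
    - {"x": 0, "y": 0, "z": -1.5, "roll": 0, "jaw": 1}
    - {"x": 0, "y": 0, "z": -3.5, "roll": 0, "jaw": 1}
    - {"x": 2, "y": -2.7, "z": -3.5, "roll": 0, "jaw": 1}
    - {"x": 4, "y": -5.4, "z": -3.5, "roll": 0, "jaw": 1}
    - {"x": 6, "y": -8, "z": -3.5, "roll": 0, "jaw": 1}

```text
time: 4.05
tool_pos: [602.2, 67.8, 95.0]
tcp_rot: [-3.132, 0.242, -0.001]
wrist_force: [1.3, 0.1, -0.1]
gripper_width: 0.7
grip_force: 0.0
```

Request:
arm_command:
  rows:
    - {"x": 0, "y": 0, "z": 0.8, "roll": 0, "jaw": 1}
    - {"x": 0, "y": 0, "z": 1.6, "roll": 0, "jaw": 1}
    - {"x": 0, "y": 0, "z": 2.2, "roll": 0, "jaw": 1}
    - {"x": 0, "y": 0, "z": 2.5, "roll": 0, "jaw": 1}
    - {"x": 0, "y": 0, "z": 2.7, "roll": 0, "jaw": 1}

```text
time: 4.55
tool_pos: [601.2, 65.9, 68.3]
tcp_rot: [-3.132, 0.243, -0.002]
wrist_force: [-0.1, -0.2, 3.0]
gripper_width: 0.2
grip_force: 1.2
```

```bash
python3 st.py
```

```text
t 4.55 [601.2  65.9  68.3] F [-0.1 -0.2  3. ] w 0.17153745936878056 q6 1.7789878820749885 yaw -0.1551251772084016 [ 0.001 -0.    -1.   ]
near [485.2  85.2  75. ] tool cm [-11.75  -0.11  -0.69]
far [601.8  66.8  75. ] tool cm [ 0.05 -0.09 -0.67]
left [555.9 154.   75. ] tool cm [-5.84 -8.   -0.68]
right [531.1  -2.   75. ] tool cm [-5.87  7.8  -0.68]
```

Request:
arm_command:
  rows:
    - {"x": 0, "y": 0, "z": 0.2, "roll": 0, "jaw": 1}
    - {"x": 0, "y": 0, "z": 0.4, "roll": 0, "jaw": 1}
    - {"x": 0, "y": 0, "z": 0.6, "roll": 0, "jaw": 1}
    - {"x": 0, "y": 0, "z": 0.8, "roll": 0, "jaw": 1}
    - {"x": 0, "y": 0, "z": 0.8, "roll": 0, "jaw": 1}

```text
time: 5.05
tool_pos: [601.4, 66.2, 63.8]
tcp_rot: [3.132, -0.242, 0.003]
wrist_force: [-8.9, -1.6, 18.2]
gripper_width: 0.5
grip_force: 9.2
```

Stopped at 63.8 mm with 18 N, so the far section is shut. Now the left.

Request:
arm_command:
  rows:
    - {"x": 0, "y": 0, "z": -1.5, "roll": 0, "jaw": 1}
    - {"x": 0, "y": 0, "z": -3.5, "roll": 0, "jaw": 1}
    - {"x": -2, "y": -2.7, "z": -3.5, "roll": 0, "jaw": 1}
    - {"x": -4, "y": -5.4, "z": -3.5, "roll": 0, "jaw": 1}
    - {"x": -5.9, "y": -8, "z": -3.5, "roll": 0, "jaw": 1}

```text
time: 5.55
tool_pos: [554.5, 155.5, 94.6]
tcp_rot: [-3.132, 0.243, 0.001]
wrist_force: [0.9, 1.2, 0.7]
gripper_width: 0.4
grip_force: 0.0
```

Request:
arm_command:
  rows:
    - {"x": 0, "y": 0, "z": 0.8, "roll": 0, "jaw": 1}
    - {"x": 0, "y": 0, "z": 1.6, "roll": 0, "jaw": 1}
    - {"x": 0, "y": 0, "z": 2.2, "roll": 0, "jaw": 1}
    - {"x": 0, "y": 0, "z": 2.5, "roll": 0, "jaw": 1}
    - {"x": 0, "y": 0, "z": 2.7, "roll": 0, "jaw": 1}

```text
time: 6.05
tool_pos: [555.4, 154.2, 67.6]
tcp_rot: [-3.132, 0.244, 0.001]
wrist_force: [-0.9, 1.2, 2.9]
gripper_width: 0.7
grip_force: 1.2
```

Request:
arm_command:
  rows:
    - {"x": 0, "y": 0, "z": 0.2, "roll": 0, "jaw": 1}
    - {"x": 0, "y": 0, "z": 0.4, "roll": 0, "jaw": 1}
    - {"x": 0, "y": 0, "z": 0.6, "roll": 0, "jaw": 1}
    - {"x": 0, "y": 0, "z": 0.8, "roll": 0, "jaw": 1}
    - {"x": 0, "y": 0, "z": 0.8, "roll": 0, "jaw": 1}

```text
time: 6.55
tool_pos: [555.8, 154.2, 63.8]
tcp_rot: [3.132, -0.243, 0.004]
wrist_force: [-8.2, -3.0, 20.0]
gripper_width: 0.4
grip_force: 9.6
```

```bash
python3 st.py
```

```text
t 6.55 [555.8 154.2  63.8] F [-8.2 -3.  20. ] w 0.35280824227615576 q6 1.9378158150228695 yaw -0.15468872061444913 [ 0.003 -0.    -1.   ]
near [485.2  85.2  75. ] tool cm [-5.91  7.91 -1.14]
far [601.8  66.8  75. ] tool cm [ 5.89  7.93 -1.1 ]
left [555.9 154.   75. ] tool cm [ 0.01  0.02 -1.12]
right [531.1  -2.   75. ] tool cm [-0.02 15.82 -1.12]
```

Request:
arm_command:
  rows:
    - {"x": 0, "y": 0, "z": -1.5, "roll": 0, "jaw": 1}
    - {"x": 0, "y": 0, "z": -3.5, "roll": 0, "jaw": 1}
    - {"x": -2, "y": 2.7, "z": -3.5, "roll": 0, "jaw": 1}
    - {"x": -4, "y": 5.4, "z": -3.5, "roll": 0, "jaw": 1}
    - {"x": -5.9, "y": 7.9, "z": -3.5, "roll": 0, "jaw": 1}

```text
time: 7.05
tool_pos: [484.1, 84.8, 94.5]
tcp_rot: [3.132, -0.242, 0.0]
wrist_force: [-0.5, -0.6, 0.7]
gripper_width: 0.3
grip_force: 0.0
```

Request:
arm_command:
  rows:
    - {"x": 0, "y": 0, "z": 0.8, "roll": 0, "jaw": 1}
    - {"x": 0, "y": 0, "z": 1.6, "roll": 0, "jaw": 1}
    - {"x": 0, "y": 0, "z": 2.2, "roll": 0, "jaw": 1}
    - {"x": 0, "y": 0, "z": 2.5, "roll": 0, "jaw": 1}
    - {"x": 0, "y": 0, "z": 2.7, "roll": 0, "jaw": 1}

```text
time: 7.55
tool_pos: [484.8, 86.2, 67.2]
tcp_rot: [3.132, -0.241, -0.002]
wrist_force: [-0.3, 0.0, 1.6]
gripper_width: 0.2
grip_force: 0.8
```

Request:
arm_command:
  rows:
    - {"x": 0, "y": 0, "z": 0.2, "roll": 0, "jaw": 1}
    - {"x": 0, "y": 0, "z": 0.4, "roll": 0, "jaw": 1}
    - {"x": 0, "y": 0, "z": 0.6, "roll": 0, "jaw": 1}
    - {"x": 0, "y": 0, "z": 0.8, "roll": 0, "jaw": 1}
    - {"x": 0, "y": 0, "z": 0.8, "roll": 0, "jaw": 1}

```text
time: 8.05
tool_pos: [485.3, 86.1, 63.8]
tcp_rot: [-3.132, 0.241, -0.004]
wrist_force: [-11.5, -1.0, 20.4]
gripper_width: 0.4
grip_force: 10.6
```

All four hit the stop. I'll lift, move clear and check with the cameras.

Request:
arm_command:
  rows:
    - {"x": 0, "y": 0, "z": -2, "roll": 0, "jaw": 1}
    - {"x": 0, "y": 0, "z": -5, "roll": 0, "jaw": 1}
    - {"x": 0, "y": 1, "z": -9, "roll": 0, "jaw": 1}
    - {"x": -0.5, "y": 5, "z": -11, "roll": 0, "jaw": 1}
    - {"x": -1, "y": 9, "z": -12, "roll": 0, "jaw": 1}

```text
time: 8.55
tool_pos: [461.9, -2.1, 182.5]
tcp_rot: [3.132, -0.238, 0.007]
wrist_force: [0.5, -0.3, -0.4]
gripper_width: 0.4
grip_force: 0.0
```

Request:
arm_command:
  rows:
    - {"x": -0.5, "y": 4.5, "z": 0, "roll": 0, "jaw": 1}
    - {"x": -1, "y": 9, "z": 0, "roll": 0, "jaw": 1}
    - {"x": -1.5, "y": 13.5, "z": 0, "roll": 0, "jaw": 1}
    - {"x": -2, "y": 18, "z": 0, "roll": 0, "jaw": 1}
    - {"x": -2.5, "y": 22, "z": 0, "roll": 0, "jaw": 1}

```text
time: 9.05
tool_pos: [402.0, -217.2, 179.7]
tcp_rot: [3.132, -0.243, 0.001]
wrist_force: [1.0, 0.1, 0.0]
gripper_width: 0.9
grip_force: 0.0
```

```bash
python3 st.py|head -1; python3 - <<'E'
from cell import env
from h import *
t=env.grab_frame("top");s=env.grab_frame("scene")
im=np.hstack([cv2.resize(f["pixels"][y:y+120,x:x+130,::-1],(400,369),interpolation=2) for f,x,y in((t,220,190),(s,220,160))])
cv2.imwrite("pics/c3.png",im)
E
```

```text
t 9.05 [ 402.  -217.2  179.7] F [1.  0.1 0. ] w 0.9246603314546918 q6 1.155658211569568 yaw -0.15470553129482567 [ 0.001 -0.001 -1.   ]
```

View pics/c3.png

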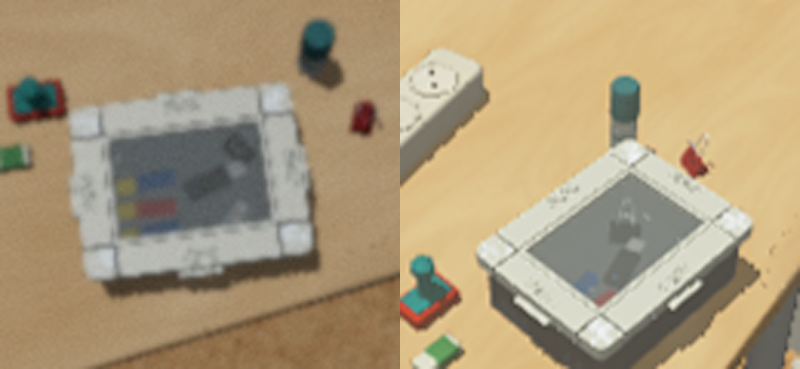

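All four sides now lie level with the corners; for example, the left strip at (520,285) and the near strip at (680,275) in the scene crop are flush. The box and the bystanders haven't moved.

```bash
python3 -c "
from cell import env
print(env.hand_in())"
```

```text
the job is handed in; nothing more can be done
None
```

I pressed all four rim sections down to their stops; the last pictures show them flush with the corners and the box and the things round it unmoved. The job is handed in, but no verdict came back.

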